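# Put the hole saws back in their own blocks

## Task

The three hole saws are standing in each other's wooden blocks: put each one back in the block whose trial hole is its own size (small, medium, large), teeth up, shank in the well and the cup resting flat on the block. Use the empty spare block, the one with no trial hole, to park a saw upright on the way; never lay a saw down, and do not knock the tape measure or the glue bottle away.

Things in the scene. Friction and masses are not known exactly. Their poses are not given: they have to be found in the camera images.
- block_small: fixed brown wooden block with a pale plywood top, 80 (x) x 160 (y) mm, 70 mm tall. Origin: in its top face, centre of the mouth of its well, an upright round hole 20 mm wide, 60 mm deep, 42 mm from the block's -y end; z up. 76 mm from the well along +y is its trial hole, 30 mm wide, 12 mm deep, dark bottom: the small saw belongs here.
- block_medium: fixed brown wooden block with a pale plywood top, 80 (x) x 160 (y) mm, 70 mm tall. Origin: in its top face, centre of the mouth of its well, an upright round hole 20 mm wide, 60 mm deep, 42 mm from the block's -y end; z up. 76 mm from the well along +y is its trial hole, 43 mm wide, 12 mm deep, dark bottom: the medium saw belongs here.
- block_large: fixed brown wooden block with a pale plywood top, 80 (x) x 160 (y) mm, 70 mm tall. Origin: in its top face, centre of the mouth of its well, an upright round hole 20 mm wide, 60 mm deep, 42 mm from the block's -y end; z up. 76 mm from the well along +y is its trial hole, 56 mm wide, 12 mm deep, dark bottom: the large saw belongs here.
- block_spare: fixed brown wooden block with a pale plywood top, 80 (x) x 160 (y) mm, 70 mm tall. Origin: in its top face, centre of the mouth of its well, an upright round hole 20 mm wide, 60 mm deep, 42 mm from the block's -y end; z up. No trial hole: this is the spare block, its well empty at the start.
- saw_small: small hole saw: round dark steel cup 30 mm wide, 42 mm tall, teeth up (54 mm with the pilot drill in its middle). Below its centre a round shank, 12 mm thick, 55 mm long, the last 12 mm tapering to 4 mm. Origin: centre of the cup's flat underside, which rests on a block's top face when the shank is in a well; z up along its axis. About 120 g; stands a 40 N grip.
- saw_medium: medium hole saw: round dark steel cup 43 mm wide, 42 mm tall, teeth up (54 mm with the pilot drill in its middle). Below its centre a round shank, 12 mm thick, 55 mm long, the last 12 mm tapering to 4 mm. Origin: centre of the cup's flat underside, which rests on a block's top face when the shank is in a well; z up along its axis. About 190 g; stands a 40 N grip.
- saw_large: large hole saw: round dark steel cup 56 mm wide, 42 mm tall, teeth up (54 mm with the pilot drill in its middle). Below its centre a round shank, 12 mm thick, 55 mm long, the last 12 mm tapering to 4 mm. Origin: centre of the cup's flat underside, which rests on a block's top face when the shank is in a well; z up along its axis. About 270 g; stands a 40 N grip.
- tape_measure: bystander: yellow and black tape measure, 60 x 36 mm and 56 mm tall, standing loose on the bench among the blocks. Origin: centre of its underside.
- glue_bottle: bystander: white glue bottle, 58 mm thick and 165 mm tall, standing loose on the bench to the right of the blocks as the robot sees them (-y). Origin: centre of its underside.
Mind the look-alikes: they are no part of the job. What is shaped like the saw_large but blue is not meant.

How it is judged:
By the outcome, as a careful person would: the job done as asked, in the order asked, and still so for the second after the job is handed in, with the robot touching nothing.
It also fails if it takes over 104 s, if anything falls off the work surface, if the arm or the gripper's body presses on something with over 40 N, if the wrist force passes 120 N, or if a joint passes its speed limit or range.

## Robot

A 6-joint arm with a two-finger parallel gripper is mounted at the origin on the work surface. World frame = base frame: x ahead of the robot, y to its left, z up, the work surface at z = 0. Lengths are in mm, angles in rad, forces in N, time in s.
With the tool pointing down it reaches from about 275 to 750 mm from the base axis. Payload 10.2 kg.
Tool frame: the origin (TCP) lies between the finger pads; the fingertips stand 19 mm ahead of it and the grasp point (between the pads) is the TCP; z points along the fingers, y is the line along which they close (so a half turn about z gives the same grasp; the last joint's range is limited). The gripper opens to 85 mm and grips with 20 to 120 N. Pads are 22 mm wide; open, the fingers measure 114 mm over their backs; the gripper's body (76 mm by 85 mm) begins 54 mm behind the grasp point. The pads swing forward as they close: fully open they stand 13 mm farther back than shut.
Start: joints at [-1.347, 0.313, 1.498, -0, 1.331, -0.223], TCP at [226.832, -473.475, 250.294] pointing down, gripper open.
Joint ranges: [-2.94, 2.94], [-0.97, 2.17], [0.19, 2.56], [-1.23, 4.37], [0.02, 3.11], [-2.88, 2.88]. Speed limits (rad/s): [2.39, 2.39, 3.01, 3.14, 3.14, 3.14].

## Interface

Orientations are given as a unit quaternion [w, x, y, z].
In Python, from rig import sense, capture, finish_job gives the robot as it stands. The module is installed in compiled form; this text tells all that it offers.
- The arm moves only by the tool move_arm, never from a script. Its argument "moves" is a list of rows, each an object with "turn": the turn, a rotation vector about the tool's x, y, z in rad, a list of three; "translation": the shift along the tool's x, y, z in mm, a list of three; "hand": the opening, from 0 (shut) to 1 (fully open). In form: [{"turn": [wx, wy, wz], "translation": [x, y, z], "hand": hand}, ...]. A call has 1 to 10 rows; each row shifts and turns the commanded pose from where the row before left it, along the tool's axes as they then stand; what a row does not reach is not made up. A row lasts 1/12 s, in which the tool goes at most 41.7 mm and 7.16 degrees, less where a joint would pass 70% of its speed; a pose out of reach is approached as far as the arm can. A call with a gripper value outside its range is refused whole. The fingers move at their own pace and stop on an object; "grip_force" is the grip in N (left out, the last holds). Time passes only in rows, so rows that do not move let the fingers close. It gives the time, the measured TCP pose, the force, the opening and the grip force at its end, in the units of the state.
- sense(): the state, without advancing time (a new reading comes with each control period).
- capture(name): name is "side" or "top" or "wrist"; returns a dict with "image" (384x512x3 uint8, blue, green, red), "z_map" (384x512 float32, mm along the optical axis (not along the pixel's ray), 0 where there is no reading), "vertical_fov" (degrees; the focal length in pixels is half the picture's height over the tangent of half this angle, whatever the lens; pixels are square), "cx", "cy" (the principal point, pixels), "R" (3x3) and "t" (3): a world point X has camera coordinates R X + t; the wrist camera has in their place "T_tool_cam" (4x4, takes a point from camera to tool coordinates, whose origin is the TCP and whose axes are the flange's). Camera axes: x right, y down, z forward; pixel columns grow to the right and rows downward; lengths in mm; the calibration is good to about 2 mm. A picture is of the moment at which its call begins: read the wrist's pose just before it.
- finish_job(): hands the job in; it is judged then, once.
The state is a dict: "time_s": time; "joints": joint angles; "dq": joint speeds; "tau": joint torques, N m; "eef_pos": TCP position; "ee_rot": TCP orientation; "force": force on the tool from outside, world axes, zero at the start; "wrist_torque": the same for the moment, N m; "grip_width": opening from 0.0 (shut) to 1.0 (fully open); "grip_force": force on a finger pad.
Only numpy, scipy, OpenCV 4.12 (cv2) and the standard library are available. Lean on these libraries where they do the work, as an engineer would, in place of code of your own. Each camera call takes 0.05 s, during which the arm holds its last target. There are 200 camera calls.

## Working session

There is one attempt and no reset: what is moved stays moved. The work goes in short steps, Python scripts to look and compute and a tool call to move; the robot and the scene stay as the last step left them, time stands still between calls to the robot, and variables do not carry over. Pictures are saved under pics/ and viewed, at most 14 in all, crops included, and the job is handed in when it is done.

Besides the shell and the picture viewer there is one more tool, called by a JSON object that holds its "op" and its "data". move_arm: Moves the arm, as the interface text tells. Its arguments: {"type":"object","properties":{"moves":{"type":"array","items":{"type":"object","properties":{"turn":{"type":"array","items":{"type":"number"}},"translation":{"type":"array","items":{"type":"number"}},"hand":{"type":"number"}}}},"grip_force":{"type":"number"}},"required":["moves"]}

```bash
mkdir -p pics; cat > h.py <<'E'
import numpy as np, cv2
from rig import sense, capture, finish_job
from scipy.spatial.transform import Rotation as Ro
def cam(name):
    s=sense(); c=capture(name)
    f=192/np.tan(np.radians(c["vertical_fov"])/2); c["f"]=f
    if name=="wrist":
        T=np.array(c["T_tool_cam"]); q=s["ee_rot"]
        Rt=Ro.from_quat([q[1],q[2],q[3],q[0]]).as_matrix()
        c["Rc"]=Rt@T[:3,:3]; c["C"]=Rt@T[:3,3]+np.array(s["eef_pos"])
    else:
        R=np.array(c["R"]); c["Rc"]=R.T; c["C"]=-R.T@np.array(c["t"])
    return c
def ray(c,u,v): return c["Rc"]@np.array([(u-c["cx"])/c["f"],(v-c["cy"])/c["f"],1.])
def onz(c,u,v,z):
    d=ray(c,u,v); return c["C"]+d*(z-c["C"][2])/d[2]
def depth(c,u,v):
    return c["C"]+ray(c,u,v)*c["z_map"][int(v),int(u)]
def proj(c,X):
    p=c["Rc"].T@(np.array(X)-c["C"]); return c["f"]*p[0]/p[2]+c["cx"],c["f"]*p[1]/p[2]+c["cy"]
def cloud(c):
    v,u=np.mgrid[:384,:512]; z=c["z_map"]
    P=np.stack([(u-c["cx"])/c["f"]*z,(v-c["cy"])/c["f"]*z,z],-1)@c["Rc"].T+c["C"]
    P[z==0]=np.nan; return P
E
python3 - <<'E'
from h import *
print(sense())
ims=[]
for n in("top","side"):
    c=cam(n); print(n,c["C"].round(),c["f"],c["cx"],c["cy"],c["Rc"].round(2).tolist()); np.save(n+".npy",c,allow_pickle=True)
    cv2.imwrite(f"pics/{n}0.png",cv2.resize(c["image"],(800,600),interpolation=cv2.INTER_CUBIC))
E
```

```text
{'time_s': 0.0, 'joints': array([-1.34743087e+00,  3.13456485e-01,  1.49839794e+00, -1.03434356e-06,
        1.33095546e+00, -2.23414372e-01]), 'dq': array([-0.00036862,  0.00144346,  0.00017536, -0.00140893,  0.00076408,
       -0.0016336 ]), 'tau': array([ 1.15571152e-04, -4.12265897e+01, -2.59742457e+01, -1.85445106e-04,
        4.20048207e-03, -1.51817716e-06]), 'eef_pos': array([ 226.76810628, -473.26785709,  249.74646363]), 'ee_rot': array([-6.08616050e-04,  9.75151855e-01,  2.21536652e-01, -4.87409100e-07]), 'force': array([ 0.02934163, -0.062515  ,  0.22811762]), 'wrist_torque': array([ 0.03827985,  0.02782056, -0.02862381]), 'grip_force': 0.0, 'grip_width': 0.9998774158116157}
top [411. -92. 984.] 378.4754845318696 262.16655941123355 186.33247947678433 [[0.01, -0.99, 0.16], [-1.0, -0.01, -0.01], [0.02, -0.16, -0.99]]
side [482. 655. 843.] 476.11710771056715 259.0995438206425 183.3966505392205 [[-0.99, -0.11, 0.09], [-0.14, 0.71, -0.69], [0.01, -0.7, -0.72]]
```

View pics/top0.png

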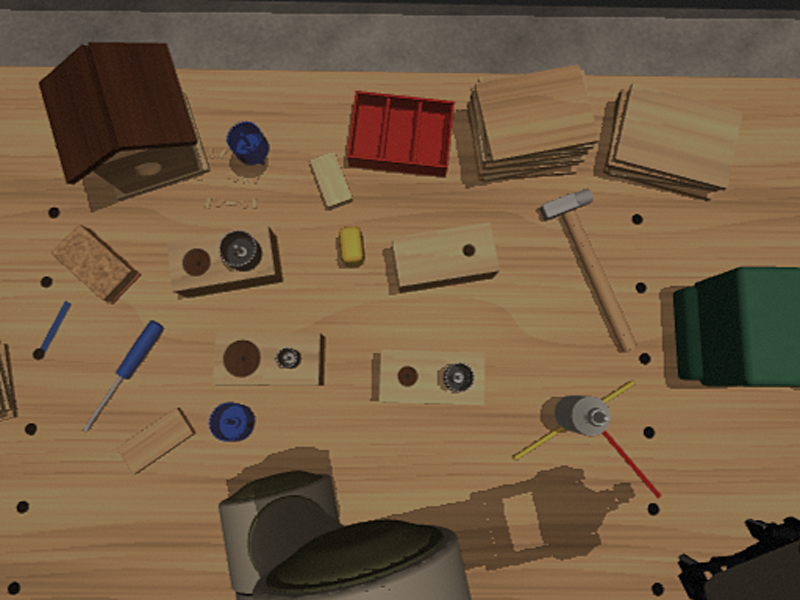

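View pics/side0.png

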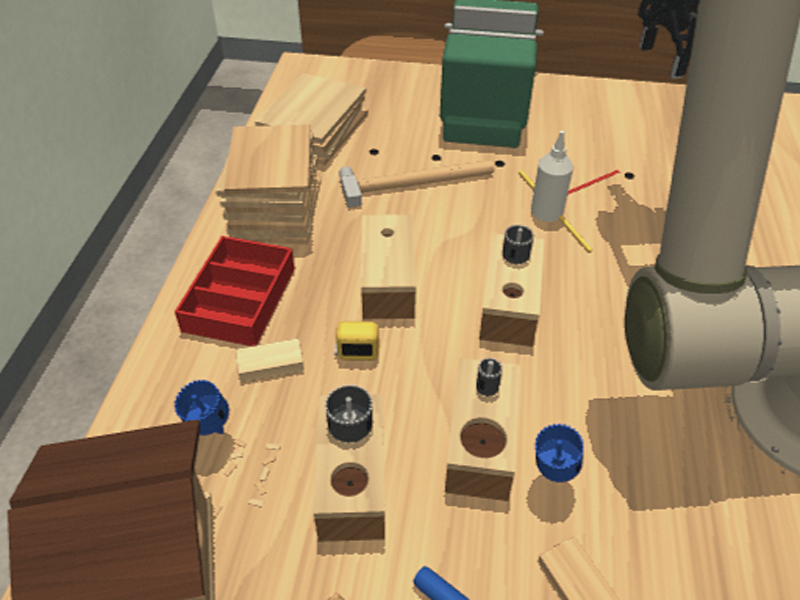

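The top view shows the trial holes and saws:

| Block | Trial hole (px) | Saw standing in it |
|---|---|---|
| Medium | (197,262) | Large, at (240,251) |
| Large | (242,358) | Small, at (289,357) |
| Small | (408,376) | Medium, at (457,377) |
| Spare | none; well at (469,250) | Empty |

The tape is at (350,245) and the bottle at (590,415). The blue cups are decoys. The side view agrees.

```bash
python3 - <<'E'
from h import *
for n in("top","side"):
    c=np.load(n+".npy",allow_pickle=True).item(); P=cloud(c); Z=P[...,2]
    img=c["image"]; hsv=cv2.cvtColor(img,cv2.COLOR_BGR2HSV)
    print("==",n)
    roi=(P[...,0]>250)&(P[...,0]<720)&(abs(P[...,1]+0)<420)
    for nm,m in (("blk",(Z>61)&(Z<78)&roi),("saw",(Z>84)&(Z<135)&roi&(hsv[...,1]<90)&(hsv[...,2]<110)),("tape",(Z>40)&roi&(hsv[...,0]>20)&(hsv[...,0]<32)&(hsv[...,1]>180))):
        m=cv2.morphologyEx(m.astype(np.uint8),cv2.MORPH_OPEN,np.ones((2,2)))
        k,l,st,ce=cv2.connectedComponentsWithStats(m)
        for i in range(1,k):
            if st[i,4]<(600 if nm=="blk" else 60): continue
            Q=P[l==i]; z=np.median(Q[:,2])
            xy=Q[:,:2].astype(np.float32)
            if nm=="blk":
                r=cv2.minAreaRect(xy); print(nm,ce[i].round(),"z",z.round(1),np.round(r[0],1),np.round(r[1],1),round(r[2],2))
            else:
                (cc,rad)=cv2.minEnclosingCircle(xy); print(nm,ce[i].round(),"ztop",np.percentile(Q[:,2],[50,90,99]).round(1),np.round(cc,1),round(rad,1))
    # holes: darker pixels, flattish blobs
    g=hsv[...,2]
    for t,(u,v) in {"trialM":(197,262),"trialL":(242,358),"trialS":(408,376),"spare":(469,250)}.items() if n=="top" else {"trialM":(350,479),"trialL":(484,438),"trialS":(513,290),"spare":(387,232)}.items():
        u,v=int(u*.64),int(v*.64)
        m=(g<135).astype(np.uint8); k,l,st,ce=cv2.connectedComponentsWithStats(m)
        i=l[v,u]; ok=i>0
        if ok: print(t,st[i],ce[i].round(1),onz(c,*(st[i,:2]+st[i,2:4]/2-.5),70).round(1), c["z_map"][v,u])
        else: print(t,"not dark",g[v,u])
E
```

```text
== top
blk [285. 164.] z nan [ 624.5 -170.8] [ 80.5 176.6] 12.48
blk [142. 167.] z nan [606.3 190.6] [ 78.2 158.5] 11.2
blk [174. 231.] z nan [442.9 120.3] [ 41.4 194.1] 16.18
blk [277. 242.] z nan [ 422.5 -149.2] [170.9  82.5] 89.74
saw [373. 267.] ztop [nan nan nan] [ 369.5 -359.8] 19.9
trialM [110 159  25  23 302] [124.3 168.4] [594.9 237.3  70. ] 940.3569
trialL [142 217  25  25 485] [154.2 229.1] [451.9 151.8  70. ] 913.6486
trialS [254 234  14  14 150] [260.4 240.4] [ 426.6 -103.    70. ] 914.33215
spare [296 156   9   9  60] [299.8 159.8] [ 624.6 -199.3   70. ] 976.32227
== side
blk [249. 163.] z nan [ 618.9 -201.5] [ 83.1 242.4] 9.28
blk [330. 180.] z nan [nan nan] [0. 0.] 0.0
blk [311. 268.] z nan [420.9  96.3] [227.   53.6] 67.86
blk [225. 299.] z nan [609.1 168.6] [ 79.9 206.6] 9.91
saw [332. 155.] ztop [nan nan nan] [ 419.8 -178.4] 24.9
saw [314. 241.] ztop [nan nan nan] [449.   74.7] 16.7
saw [223. 254.] ztop [ 95.7 106.8 118.5] [613.8 149.8] 26.0
saw [225. 274.] ztop [nan nan nan] [610.8 162.6] 26.1
trialM [212 296  24  21 396] [223.2 306.2] [600.2 228.1  70. ] 872.5375
trialL [295 268  29  25 578] [308.9 279.8] [450.8 150.7  70. ] 910.91754
trialS [322 181  13  10  90] [327.9 185.5] [ 425.3 -103.8   70. ] 1092.1553
spare [244 147   8   4  26] [247.5 148.5] [ 624.4 -199.9   70. ] 1171.0319
```

Block tops are at about 70 mm and the two views agree on most of the holes. I'll move over the large block (small saw) and refine with the wrist camera.

{"op": "move_arm", "data": {"moves": [{"turn": [0, 0, 0.1118], "translation": [0, 0, 0], "hand": 1}, {"turn": [0, 0, 0.1118], "translation": [0, 0, 0], "hand": 1}, {"turn": [0, 0, 0.1118], "translation": [0, 0, 0], "hand": 1}, {"turn": [0, 0, 0.1118], "translation": [0, 0, 0], "hand": 1}, {"turn": [0, 0, 0], "translation": [14, -30, -3], "hand": 1}, {"turn": [0, 0, 0], "translation": [14, -30, -3], "hand": 1}, {"turn": [0, 0, 0], "translation": [14, -30, -3], "hand": 1}, {"turn": [0, 0, 0], "translation": [14, -30, -3], "hand": 1}, {"turn": [0, 0, 0], "translation": [14, -30, -3], "hand": 1}, {"turn": [0, 0, 0], "translation": [14, -30, -3], "hand": 1}]}}

```text
time_s: 0.93
eef_pos: [311.2, -291.9, 268.2]
ee_rot: [-0.0, 1.0, -0.0, -0.0]
force: [0.4, -0.6, 0.5]
grip_width: 0.995
grip_force: 0.0
```

{"op": "move_arm", "data": {"moves": [{"turn": [0, 0, 0], "translation": [14, -30, -3], "hand": 1}, {"turn": [0, 0, 0], "translation": [14, -30, -3], "hand": 1}, {"turn": [0, 0, 0], "translation": [14, -30, -3], "hand": 1}, {"turn": [0, 0, 0], "translation": [14, -30, -3], "hand": 1}, {"turn": [0, 0, 0], "translation": [0, 0, 0], "hand": 1}]}}

```text
time_s: 1.35
eef_pos: [368.3, -169.6, 280.8]
ee_rot: [-0.0, 1.0, 0.002, 0.001]
force: [-0.6, -1.2, 0.1]
grip_width: 1.002
grip_force: 0.0
```

```bash
python3 - <<'E'
from h import *
s=sense();print(s["eef_pos"],s["ee_rot"],s["joints"])
c=cam("wrist"); print(c["C"],c["f"],np.round(c["T_tool_cam"],3).tolist())
np.save("w0.npy",c,allow_pickle=True); cv2.imwrite("pics/w0.png",c["image"])
E
```

```text
[ 368.27112711 -169.56005765  280.78989198] [-3.51737637e-04  9.99997394e-01  2.18244573e-03  5.70799089e-04] [-7.23210483e-01  1.87361420e-02  1.76739072e+00  1.31419662e-03
  1.35507849e+00  8.42939894e-01]
[ 445.43982155 -169.31721432  404.08982313] 279.8519922964041 [[0.0, -0.954, -0.299, 77.31], [1.0, 0.001, -0.001, 0.008], [0.001, -0.299, 0.954, -123.212], [0.0, 0.0, 0.0, 1.0]]
```

View pics/w0.png

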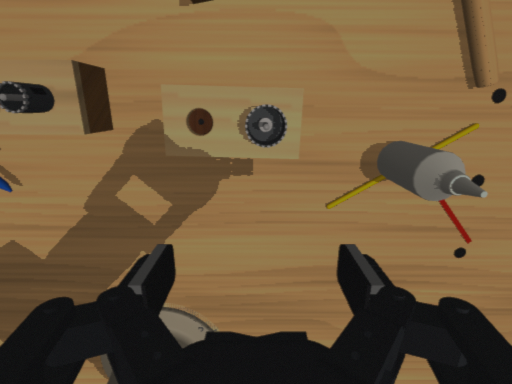

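The wrist view shows the small block with its trial hole at (200,122) and the medium saw at (266,126); the bottle is at (425,170). Everything stands clear. I'll start the cycle with the medium saw going to the spare.

```bash
cat >> h.py <<'E'
def survey(c,xy,R=130):
    "block top rect, saw rim circle near xy (world), from depth points"
    P=cloud(c); Z=P[...,2]; near=np.hypot(P[...,0]-xy[0],P[...,1]-xy[1])<R
    hsv=cv2.cvtColor(c["image"],cv2.COLOR_BGR2HSV)
    m=(near&(Z>64)&(Z<76)&(hsv[...,2]>90)).astype(np.uint8)
    k,l,st,ce=cv2.connectedComponentsWithStats(m); i=1+np.argmax(st[1:,4]); Q=P[l==i]
    r=cv2.minAreaRect(Q[:,:2].astype(np.float32))
    print("block z%.1f"%np.median(Q[:,2]),np.round(r[0],1),np.round(r[1],1),round(r[2],1))
    m=(near&(Z>104)&(Z<116)&(hsv[...,2]<150)).astype(np.uint8)
    if m.sum()>20:
        Q=P[m>0]; cc,rad=cv2.minEnclosingCircle(Q[:,:2].astype(np.float32))
        print("rim z",np.percentile(Q[:,2],[10,50,90]).round(1),np.round(cc,1),"r%.1f"%rad,"n",len(Q))
        m2=near&(Z>80)&(Z<104); Q=P[m2]; print("saw body y",np.percentile(Q[:,1],[2,98]).round(1))
    d=(hsv[...,2]<110).astype(np.uint8); k,l,st,ce=cv2.connectedComponentsWithStats(d)
    for i in range(1,k):
        if 15<st[i,4]<3000:
            p=onz(c,*(st[i,:2]+st[i,2:4]/2-.5),70)
            if np.hypot(*(p[:2]-xy))<R: print(" dark",ce[i].round(0),st[i,2:].tolist(),p.round(1),"size",(st[i,2:4]*(c["C"][2]-70)/c["f"]).round(1))
E
python3 - <<'E'
from h import *
W=np.load("w0.npy",allow_pickle=True).item(); T=np.load("top.npy",allow_pickle=True).item(); S=np.load("side.npy",allow_pickle=True).item()
survey(W,(423,-140))
for n,xy in(("small",(423,-140)),("large",(450,115)),("medium",(606,190)),("spare",(624,-160))):
    print("#",n)
    for c in(T,S): survey(c,xy)
E
```

```text
block z69.6 [ 426.9 -140.8] [160.3  80.2] 88.7
rim z [107.3 109.5 111.9] [ 426. -179.] r21.6 n 309
saw body y [-198.3 -159.6]
 dark [192.   2.] [33, 6, 114] [ 547.1 -106.7   70. ] size [39.4  7.2]
 dark [263. 125.] [49, 43, 1419] [ 424.5 -176.1   70. ] size [58.5 51.3]
 dark [199. 121.] [27, 28, 584] [ 428.1 -103.1   70. ] size [32.2 33.4]
# small
block z69.5 [ 425.8 -141.4] [160.  80.] 88.8
rim z [107.5 109.9 112.4] [ 425. -179.] r21.2 n 57
saw body y [-198.9 -158. ]
 dark [240. 241.] [6, 31, 148] [425.  -52.8  70. ] size [14.5 74.8]
 dark [291. 241.] [23, 20, 324] [ 424.7 -175.9   70. ] size [55.5 48.3]
 dark [261. 240.] [13, 14, 133] [ 426.6 -104.2   70. ] size [31.4 33.8]
block z69.7 [ 424.1 -141.6] [163.  80.] 88.6
rim z [105.1 107.8 111.8] [ 424.5 -179.8] r24.4 n 113
saw body y [-201.1 -157.9]
 dark [331. 157.] [19, 24, 370] [ 422.1 -201.8   70. ] size [30.9 39. ]
 dark [327. 186.] [12, 6, 57] [ 426.3 -100.5   70. ] size [19.5  9.7]
 dark [325. 211.] [37, 22, 592] [428.6 -28.1  70. ] size [60.1 35.7]
# large
block z69.9 [451.6 112.9] [ 79.1 160.5] 0.4
rim z [105.3 109.  111.8] 
[... 1199 characters left out ...]
5. 167.] [18, 18, 256] [601.2 229.1  70. ] size [43.4 43.4]
block z69.7 [606.8 190.7] [ 80.  162.6] 10.4
rim z [105.  108.2 111.5] [612.6 153.4] r29.5 n 173
saw body y [126.7 181.4]
 dark [223. 265.] [29, 36, 796] [618.4 140.2  70. ] size [47.1 58.5]
 dark [223. 307.] [23, 20, 353] [600.9 229.2  70. ] size [37.3 32.5]
 dark [224. 337.] [45, 19, 688] [589.7 286.6  70. ] size [73.1 30.9]
# spare
block z69.4 [ 618.7 -161.8] [ 80.5 160. ] 9.7
 dark [300. 160.] [8, 8, 52] [ 625.9 -198.    70. ] size [19.3 19.3]
 dark [271. 177.] [74, 31, 492] [ 591.4 -153.4   70. ] size [178.6  74.8]
block z69.7 [ 616.8 -162.2] [ 80.  165.1] 9.7
 dark [248. 195.] [34, 17, 562] [598.  -48.3  70. ] size [55.2 27.6]
```

{"op": "move_arm", "data": {"moves": [{"turn": [0, 0, 0.004], "translation": [29, 5, 0], "hand": 1}, {"turn": [0, 0, 0], "translation": [28.5, 4.5, 0], "hand": 1}, {"turn": [0, 0, 0], "translation": [0, 0, 25], "hand": 1}, {"turn": [0, 0, 0], "translation": [0, 0, 25], "hand": 1}, {"turn": [0, 0, 0], "translation": [0, 0, 25], "hand": 1}, {"turn": [0, 0, 0], "translation": [0, 0, 25], "hand": 1}, {"turn": [0, 0, 0], "translation": [0, 0, 20], "hand": 1}, {"turn": [0, 0, 0], "translation": [0, 0, 0], "hand": 1}, {"turn": [0, 0, 0], "translation": [0, 0, 0], "hand": 1}]}}

```text
time_s: 2.15
eef_pos: [424.0, -183.7, 160.1]
ee_rot: [-0.001, 1.0, -0.003, -0.001]
force: [0.4, -0.4, 0.3]
grip_width: 0.997
grip_force: 0.0
```

```bash
python3 - <<'E'
from h import *
s=sense();print(s["eef_pos"],s["ee_rot"],s["force"])
c=cam("wrist"); cv2.imwrite("pics/w1.png",c["image"]); survey(c,(423,-140))
E
```

```text
[ 423.98960085 -183.74886568  160.06986625] [-5.07716368e-04  9.99995960e-01 -2.69504242e-03 -7.48124600e-04] [ 0.35298419 -0.4270849   0.27964851]
block z69.6 [ 426.7 -141. ] [160.6  80.9] 88.7
rim z [105.5 109.1 112. ] [ 426.1 -179.2] r21.9 n 1023
saw body y [-198.2 -159.9]
 dark [296. 196.] [13, 4, 25] [ 432.5 -214.9   70. ] size [9.9 3. ]
```

View pics/w1.png

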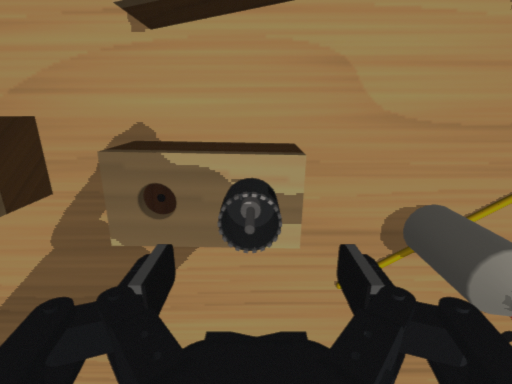

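The saw at (250,215) sits between the open fingers and the bottle is well clear to the right. I'll correct by a few millimetres, descend and grip.

{"op": "move_arm", "data": {"moves": [{"turn": [0, 0, -0.005], "translation": [2, -4.5, 0], "hand": 1}, {"turn": [0, 0, 0], "translation": [0, 0, 21], "hand": 1}, {"turn": [0, 0, 0], "translation": [0, 0, 21], "hand": 1}, {"turn": [0, 0, 0], "translation": [0, 0, 21], "hand": 1}, {"turn": [0, 0, 0], "translation": [0, 0, 0], "hand": 1}, {"turn": [0, 0, 0], "translation": [0, 0, 0], "hand": 1}]}}

```text
time_s: 2.7
eef_pos: [426.8, -178.7, 98.1]
ee_rot: [0.0, 1.0, 0.0, 0.0]
force: [0.2, -1.1, 0.7]
grip_width: 0.995
grip_force: 0.0
```

{"op": "move_arm", "data": {"moves": [{"turn": [0, 0, 0], "translation": [0, 0, 0], "hand": 0.7}, {"turn": [0, 0, 0], "translation": [0, 0, 0], "hand": 0.3}, {"turn": [0, 0, 0], "translation": [0, 0, 0], "hand": 0.3}, {"turn": [0, 0, 0], "translation": [0, 0, 0], "hand": 0.3}, {"turn": [0, 0, 0], "translation": [0, 0, 0], "hand": 0.3}, {"turn": [0, 0, 0], "translation": [0, 0, 0], "hand": 0.3}], "grip_force": 28}}

```text
time_s: 3.2
eef_pos: [426.9, -178.9, 98.4]
ee_rot: [0.001, 1.0, 0.0, 0.001]
force: [-1.7, 1.7, 7.0]
grip_width: 0.497
grip_force: 27.7
```

{"op": "move_arm", "data": {"moves": [{"turn": [0, 0, 0], "translation": [0, 0, -20], "hand": 0.3}, {"turn": [0, 0, 0], "translation": [0, 0, -25], "hand": 0.3}, {"turn": [0, 0, 0], "translation": [0, 0, -30], "hand": 0.3}, {"turn": [0, 0, 0], "translation": [30, 5, 0], "hand": 0.3}, {"turn": [0, 0, 0], "translation": [30, 5, 0], "hand": 0.3}, {"turn": [0, 0, 0], "translation": [30, 5, 0], "hand": 0.3}, {"turn": [0, 0, 0], "translation": [30, 5, 0], "hand": 0.3}, {"turn": [0, 0, 0], "translation": [15, 0, 0], "hand": 0.3}, {"turn": [0, 0, 0], "translation": [0, 0, 0], "hand": 0.3}, {"turn": [0, 0, 0], "translation": [0, 0, 0], "hand": 0.3}]}}

```text
time_s: 4.03
eef_pos: [561.4, -198.3, 171.8]
ee_rot: [-0.0, 1.0, 0.001, -0.0]
force: [-0.3, -0.5, -2.0]
grip_width: 0.492
grip_force: 29.4
```

```bash
python3 - <<'E'
from h import *
s=sense();print(s["eef_pos"],s["ee_rot"],s["force"],s["grip_width"],s["grip_force"])
c=cam("wrist"); cv2.imwrite("pics/w2.png",c["image"]); survey(c,(620,-170))
P=cloud(c); Z=P[...,2]; m=(Z>180)&(Z<192)&(np.hypot(P[...,0]-s["eef_pos"][0],P[...,1]-s["eef_pos"][1])<40)
E
```

```text
[ 561.40986426 -198.34383741  171.82882015] [-2.23714651e-04  9.99999673e-01  6.06685414e-04 -4.86319424e-04] [-0.25574323 -0.53959584 -1.98003024] 0.4915907324506727 29.41157877445221
block z69.6 [ 619.8 -161.4] [ 80.4 160.9] 9.8
 dark [ 66. 102.] [53, 75, 1963] [640.4 -49.6  70. ] size [42.6 60.3]
 dark [257. 122.] [25, 26, 513] [ 626.9 -199.    70. ] size [20.1 20.9]
 dark [124. 140.] [29, 13, 184] [611.7 -93.1  70. ] size [23.3 10.5]
 dark [109. 162.] [17, 4, 60] [595.1 -78.6  70. ] size [13.7  3.2]
 dark [175. 180.] [111, 25, 1180] [ 581.4 -126.2   70. ] size [89.2 20.1]
 dark [214. 185.] [13, 3, 18] [ 575.4 -163.2   70. ] size [10.5  2.4]
 dark [103. 197.] [50, 13, 282] [563.8 -74.1  70. ] size [40.2 10.5]
```

View pics/w2.png

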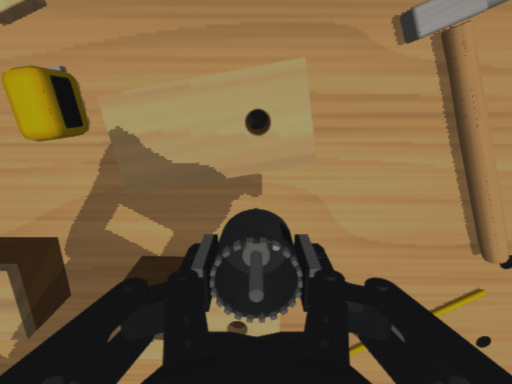

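The held saw is upright in the fingers (rim centred near (255,279)) and the spare well is at (258,122). I'll move above the well and lower part way.

{"op": "move_arm", "data": {"moves": [{"turn": [0, 0, 0], "translation": [33, 0.5, 0], "hand": 0.3}, {"turn": [0, 0, 0], "translation": [33, 0.2, 0], "hand": 0.3}, {"turn": [0, 0, 0], "translation": [0, 0, 0], "hand": 0.3}, {"turn": [0, 0, 0], "translation": [0, 0, 0], "hand": 0.3}, {"turn": [0, 0, 0], "translation": [0, 0, 10], "hand": 0.3}, {"turn": [0, 0, 0], "translation": [0, 0, 10], "hand": 0.3}, {"turn": [0, 0, 0], "translation": [0, 0, 10], "hand": 0.3}, {"turn": [0, 0, 0], "translation": [0, 0, 0], "hand": 0.3}, {"turn": [0, 0, 0], "translation": [0, 0, 0], "hand": 0.3}]}}

```text
time_s: 4.83
eef_pos: [626.8, -199.2, 141.5]
ee_rot: [-0.0, 1.0, 0.0, -0.001]
force: [-1.1, -0.7, -1.3]
grip_width: 0.495
grip_force: 29.4
```

{"op": "move_arm", "data": {"moves": [{"turn": [0, 0, 0], "translation": [0, 0, 12], "hand": 0.3}, {"turn": [0, 0, 0], "translation": [0, 0, 12], "hand": 0.3}, {"turn": [0, 0, 0], "translation": [0, 0, 11], "hand": 0.3}, {"turn": [0, 0, 0], "translation": [0, 0, 6], "hand": 0.3}, {"turn": [0, 0, 0], "translation": [0, 0, 0], "hand": 0.3}, {"turn": [0, 0, 0], "translation": [0, 0, 0], "hand": 0.3}]}}

```text
time_s: 5.33
eef_pos: [627.4, -199.2, 101.0]
ee_rot: [-0.0, 1.0, 0.0, -0.0]
force: [0.3, -0.5, -1.4]
grip_width: 0.495
grip_force: 29.4
```

Now lower the last bit to contact and release.

{"op": "move_arm", "data": {"moves": [{"turn": [0, 0, 0], "translation": [0, 0, 1.5], "hand": 0.3}, {"turn": [0, 0, 0], "translation": [0, 0, 0.7], "hand": 0.3}, {"turn": [0, 0, 0], "translation": [0, 0, 0], "hand": 0.3}, {"turn": [0, 0, 0], "translation": [0, 0, 0], "hand": 0.3}]}}

```text
time_s: 5.67
eef_pos: [627.5, -199.3, 99.3]
ee_rot: [0.0, 1.0, 0.0, 0.0]
force: [-1.2, -0.9, -1.5]
grip_width: 0.491
grip_force: 29.4
```

{"op": "move_arm", "data": {"moves": [{"turn": [0, 0, 0], "translation": [0, 0, 0], "hand": 0.6}, {"turn": [0, 0, 0], "translation": [0, 0, 0], "hand": 0.8}, {"turn": [0, 0, 0], "translation": [0, 0, 0], "hand": 1}, {"turn": [0, 0, 0], "translation": [0, 0, 0], "hand": 1}, {"turn": [0, 0, 0], "translation": [0, 0, 0], "hand": 1}]}}

```text
time_s: 6.08
eef_pos: [627.5, -199.3, 99.2]
ee_rot: [0.0, 1.0, 0.0, 0.0]
force: [-0.6, 0.2, -0.8]
grip_width: 1.002
grip_force: 0.0
```

{"op": "move_arm", "data": {"moves": [{"turn": [0, 0, 0], "translation": [0, 0, -20], "hand": 1}, {"turn": [0, 0, 0], "translation": [0, 0, -30], "hand": 1}, {"turn": [0, 0, 0], "translation": [0, 0, -35], "hand": 1}, {"turn": [0, 0, 0], "translation": [0, 0, -35], "hand": 1}, {"turn": [0, 0, 0], "translation": [-22, -26, 0], "hand": 1}, {"turn": [0, 0, 0], "translation": [-22, -26, 0], "hand": 1}, {"turn": [0, 0, 0], "translation": [-22, -26, 0], "hand": 1}, {"turn": [0, 0, 0], "translation": [-22, -26, 0], "hand": 1}, {"turn": [0, 0, 0], "translation": [-22, -26, 0], "hand": 1}, {"turn": [0, 0, 0], "translation": [-22, -26, 0], "hand": 1}]}}

```text
time_s: 6.92
eef_pos: [494.1, -42.2, 219.2]
ee_rot: [0.0, 1.0, 0.0, 0.0]
force: [1.3, 0.2, 0.6]
grip_width: 0.995
grip_force: 0.0
```

{"op": "move_arm", "data": {"moves": [{"turn": [0, 0, 0], "translation": [-22, -26, 0], "hand": 1}, {"turn": [0, 0, 0], "translation": [-22, -26, 0], "hand": 1}, {"turn": [0, 0, 0], "translation": [-22, -26, 0], "hand": 1}, {"turn": [0, 0, 0], "translation": [-22, -26, 0], "hand": 1}, {"turn": [0, 0, 0], "translation": [0, -12, 0], "hand": 1}, {"turn": [0, 0, 0], "translation": [0, 0, 0], "hand": 1}, {"turn": [0, 0, 0], "translation": [0, 0, 0], "hand": 1}]}}

```text
time_s: 7.5
eef_pos: [407.5, 72.7, 219.4]
ee_rot: [0.0, 1.0, 0.001, 0.001]
force: [-0.3, -0.1, -0.1]
grip_width: 1.001
grip_force: 0.0
```

```bash
python3 - <<'E'
from h import *
s=sense();print(s["eef_pos"],s["ee_rot"])
c=cam("wrist"); cv2.imwrite("pics/w3.png",c["image"]); survey(c,(450,112),100)
t=cam("top"); survey(t,(620,-170))
E
```

```text
[407.54289218  72.66710362 219.41919216] [1.49239861e-04 9.99999408e-01 9.53870205e-04 5.02755858e-04]
block z69.6 [452.9 113.1] [ 79.6 160.6] 0.1
rim z [107.4 109.5 112.1] [453.1  74.9] r15.0 n 342
saw body y [62.2 87.6]
 dark [251. 144.] [43, 39, 1080] [449.7  78.5  70. ] size [41.9 38. ]
block z69.4 [ 619.2 -161.9] [ 81.  160.5] 9.7
rim z [105.3 109.1 112.4] [ 625.5 -198.7] r21.8 n 71
saw body y [-218.3 -177.9]
 dark [299. 158.] [23, 21, 336] [ 629.7 -196.8   70. ] size [55.5 50.7]
 dark [271. 177.] [74, 32, 491] [ 592.6 -153.4   70. ] size [178.6  77.2]
```

View pics/w3.png

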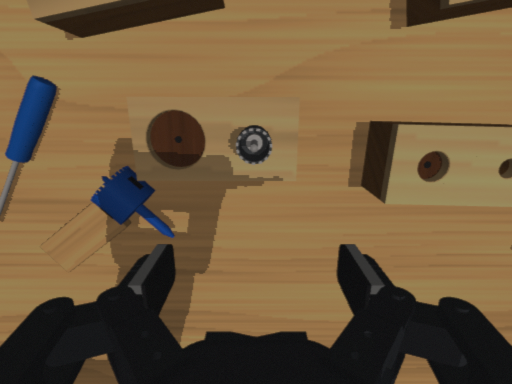

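Medium is seated in the spare (rim at 109–112 mm). The small saw is at (253,144) in the large block and the fingers have room around it. The lying blue decoy at (130,195) is clear too.

{"op": "move_arm", "data": {"moves": [{"turn": [0, 0, 0.002], "translation": [23, -1.2, 0], "hand": 1}, {"turn": [0, 0, 0], "translation": [22.5, -1.2, 0], "hand": 1}, {"turn": [0, 0, 0], "translation": [0, 0, 30], "hand": 1}, {"turn": [0, 0, 0], "translation": [0, 0, 30], "hand": 1}, {"turn": [0, 0, 0], "translation": [0, 0, 30], "hand": 1}, {"turn": [0, 0, 0], "translation": [0, 0, 20], "hand": 1}, {"turn": [0, 0, 0], "translation": [0, 0, 10], "hand": 1}, {"turn": [0, 0, 0], "translation": [0, 0, 0], "hand": 0.8}, {"turn": [0, 0, 0], "translation": [0, 0, 0], "hand": 0.6}]}}

```text
time_s: 8.35
eef_pos: [453.2, 74.2, 99.0]
ee_rot: [-0.0, 1.0, -0.001, -0.0]
force: [-0.1, -0.4, -0.1]
grip_width: 0.75
grip_force: 0.0
```

{"op": "move_arm", "data": {"moves": [{"turn": [0, 0, 0], "translation": [0, 0, 0], "hand": 0.4}, {"turn": [0, 0, 0], "translation": [0, 0, 0], "hand": 0.15}, {"turn": [0, 0, 0], "translation": [0, 0, 0], "hand": 0.15}, {"turn": [0, 0, 0], "translation": [0, 0, 0], "hand": 0.15}, {"turn": [0, 0, 0], "translation": [0, 0, 0], "hand": 0.15}, {"turn": [0, 0, 0], "translation": [0, 0, 0], "hand": 0.15}]}}

```text
time_s: 8.85
eef_pos: [453.4, 74.8, 100.0]
ee_rot: [0.0, 1.0, -0.001, 0.001]
force: [-0.9, -1.2, 6.0]
grip_width: 0.34
grip_force: 27.6
```

{"op": "move_arm", "data": {"moves": [{"turn": [0, 0, 0], "translation": [0, 0, -22], "hand": 0.15}, {"turn": [0, 0, 0], "translation": [0, 0, -25], "hand": 0.15}, {"turn": [0, 0, 0], "translation": [0, 0, -28], "hand": 0.15}, {"turn": [0, 0, 0], "translation": [-3.4, 31, 0], "hand": 0.15}, {"turn": [0, 0, 0], "translation": [-3.4, 31, 0], "hand": 0.15}, {"turn": [0, 0, 0], "translation": [-3.4, 31, 0], "hand": 0.15}, {"turn": [0, 0, 0], "translation": [-3.4, 31, 0], "hand": 0.15}, {"turn": [0, 0, 0], "translation": [-3.4, 31, 0], "hand": 0.15}, {"turn": [0, 0, 0], "translation": [-3.4, 31, 0], "hand": 0.15}, {"turn": [0, 0, 0], "translation": [-3.4, 31, 0], "hand": 0.15}]}}

```text
time_s: 9.68
eef_pos: [428.2, -143.3, 174.2]
ee_rot: [-0.0, 1.0, -0.001, 0.0]
force: [0.0, -0.5, -1.9]
grip_width: 0.342
grip_force: 28.3
```

{"op": "move_arm", "data": {"moves": [{"turn": [0, 0, 0], "translation": [-3.4, 31, 0], "hand": 0.15}, {"turn": [0, 0, 0], "translation": [0, 5, 0], "hand": 0.15}, {"turn": [0, 0, 0], "translation": [0, 0, 0], "hand": 0.15}, {"turn": [0, 0, 0], "translation": [0, 0, 0], "hand": 0.15}, {"turn": [0, 0, 0], "translation": [0, 0, 0], "hand": 0.15}]}}

```text
time_s: 10.1
eef_pos: [425.3, -176.9, 174.0]
ee_rot: [-0.0, 1.0, -0.0, -0.0]
force: [0.1, -0.5, -1.7]
grip_width: 0.338
grip_force: 28.3
```

```bash
python3 - <<'E'
from h import *
s=sense();print(s["eef_pos"],s["ee_rot"],s["grip_force"])
c=cam("wrist"); cv2.imwrite("pics/w4.png",c["image"]); survey(c,(426,-150),100)
P=cloud(c);m=(P[...,2]>179)&(P[...,2]<187)&(np.hypot(P[...,0]-s["eef_pos"][0],P[...,1]-s["eef_pos"][1])<17)
cc,r=cv2.minEnclosingCircle(P[m][:,:2].astype(np.float32)); print("held rim",cc,r,m.sum())
E
```

```text
[ 425.25351677 -176.91400225  174.04531127] [-2.39342085e-04  9.99999943e-01 -2.01041997e-04 -1.23871090e-04] 28.293118178844452
block z69.6 [ 426.8 -140.9] [160.6  80.8] 88.8
rim z [105.1 110.  114.8] [ 426.8 -176.5] r5.6 n 93
saw body y [-181.7 -171.3]
 dark [208. 146.] [194, 20, 2065] [ 473.5 -141.8   70. ] size [157.5  16.2]
 dark [115. 163.] [41, 22, 415] [459.7 -64.3  70. ] size [33.3 17.9]
 dark [189. 170.] [62, 6, 163] [ 450.4 -119.1   70. ] size [50.3  4.9]
 dark [170. 196.] [40, 36, 1072] [ 428.6 -103.    70. ] size [32.5 29.2]
 dark [177. 242.] [36, 5, 120] [ 385.5 -107.1   70. ] size [29.2  4.1]
 dark [159. 264.] [28, 3, 60] [362.9 -88.6  70. ] size [22.7  2.4]
held rim (425.4574279785156, -176.89019775390625) 16.901601791381836 1610
```

View pics/w4.png

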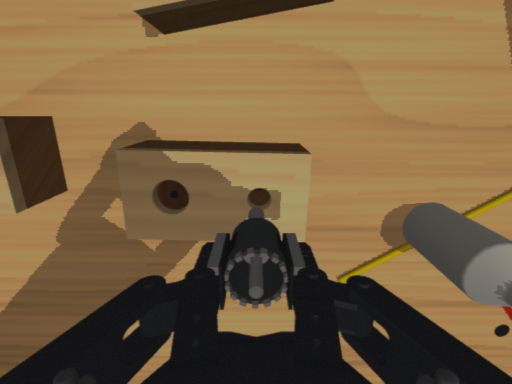

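The shank end at (256,215) is just beside the well mouth at (260,197), about 2 mm off in y. I'll correct and insert.

{"op": "move_arm", "data": {"moves": [{"turn": [0, 0, 0], "translation": [0.9, 2.1, 0], "hand": 0.15}, {"turn": [0, 0, 0], "translation": [0, 0, 0], "hand": 0.15}, {"turn": [0, 0, 0], "translation": [0, 0, 10], "hand": 0.15}, {"turn": [0, 0, 0], "translation": [0, 0, 10], "hand": 0.15}, {"turn": [0, 0, 0], "translation": [0, 0, 10], "hand": 0.15}, {"turn": [0, 0, 0], "translation": [0, 0, 0], "hand": 0.15}, {"turn": [0, 0, 0], "translation": [0, 0, 0], "hand": 0.15}]}}

```text
time_s: 10.73
eef_pos: [426.2, -179.8, 144.1]
ee_rot: [-0.0, 1.0, -0.0, -0.0]
force: [-0.1, -0.0, -1.0]
grip_width: 0.344
grip_force: 28.3
```

{"op": "move_arm", "data": {"moves": [{"turn": [0, 0, 0], "translation": [0, 0, 12], "hand": 0.15}, {"turn": [0, 0, 0], "translation": [0, 0, 12], "hand": 0.15}, {"turn": [0, 0, 0], "translation": [0, 0, 11], "hand": 0.15}, {"turn": [0, 0, 0], "translation": [0, 0, 6], "hand": 0.15}, {"turn": [0, 0, 0], "translation": [0, 0, 1.5], "hand": 0.15}, {"turn": [0, 0, 0], "translation": [0, 0, 0], "hand": 0.15}, {"turn": [0, 0, 0], "translation": [0, 0, 0], "hand": 0.15}]}}

```text
time_s: 11.32
eef_pos: [426.5, -180.3, 102.3]
ee_rot: [0.0, 1.0, -0.001, 0.0]
force: [-0.1, -0.1, -1.2]
grip_width: 0.341
grip_force: 28.3
```

{"op": "move_arm", "data": {"moves": [{"turn": [0, 0, 0], "translation": [0, -1, 1.3], "hand": 0.15}, {"turn": [0, 0, 0], "translation": [0, 0, 0.8], "hand": 0.15}, {"turn": [0, 0, 0], "translation": [0, 0, 0], "hand": 0.15}, {"turn": [0, 0, 0], "translation": [0, 0, 0], "hand": 0.15}]}}

```text
time_s: 11.65
eef_pos: [426.4, -179.1, 100.0]
ee_rot: [0.0, 1.0, -0.001, 0.0]
force: [-1.1, 0.7, 5.4]
grip_width: 0.345
grip_force: 28.7
```

{"op": "move_arm", "data": {"moves": [{"turn": [0, 0, 0], "translation": [0, 0, 0], "hand": 0.5}, {"turn": [0, 0, 0], "translation": [0, 0, 0], "hand": 0.75}, {"turn": [0, 0, 0], "translation": [0, 0, 0], "hand": 1}, {"turn": [0, 0, 0], "translation": [0, 0, 0], "hand": 1}, {"turn": [0, 0, 0], "translation": [0, 0, 0], "hand": 1}, {"turn": [0, 0, 0], "translation": [0, 0, -20], "hand": 1}, {"turn": [0, 0, 0], "translation": [0, 0, -30], "hand": 1}, {"turn": [0, 0, 0], "translation": [0, 0, -35], "hand": 1}, {"turn": [0, 0, 0], "translation": [0, 0, -35], "hand": 1}]}}

```text
time_s: 12.4
eef_pos: [425.8, -178.8, 220.8]
ee_rot: [-0.0, 1.0, -0.001, -0.0]
force: [-0.4, 0.8, -0.9]
grip_width: 0.996
grip_force: 0.0
```

{"op": "move_arm", "data": {"moves": [{"turn": [0, 0, 0], "translation": [14, -33, 0], "hand": 1}, {"turn": [0, 0, 0], "translation": [14, -33, 0], "hand": 1}, {"turn": [0, 0, 0], "translation": [14, -33, 0], "hand": 1}, {"turn": [0, 0, 0], "translation": [14, -33, 0], "hand": 1}, {"turn": [0, 0, 0], "translation": [14, -33, 0], "hand": 1}, {"turn": [0, 0, 0], "translation": [14, -33, 0], "hand": 1}, {"turn": [0, 0, 0], "translation": [14, -33, 0], "hand": 1}, {"turn": [0, 0, 0], "translation": [14, -33, 0], "hand": 1}, {"turn": [0, 0, 0], "translation": [14, -33, 0], "hand": 1}, {"turn": [0, 0, 0], "translation": [13, -33, 0], "hand": 1}]}}

```text
time_s: 13.23
eef_pos: [566.0, 152.6, 219.3]
ee_rot: [0.0, 1.0, -0.001, -0.0]
force: [0.1, -1.3, -0.2]
grip_width: 1.001
grip_force: 0.0
```

{"op": "move_arm", "data": {"moves": [{"turn": [0, 0, 0], "translation": [0, 0, 0], "hand": 1}, {"turn": [0, 0, 0], "translation": [0, 0, 0], "hand": 1}]}}

```text
time_s: 13.4
eef_pos: [565.6, 152.1, 218.8]
ee_rot: [0.0, 1.0, 0.001, -0.0]
force: [0.8, -0.2, -0.3]
grip_width: 1.002
grip_force: 0.0
```

```bash
python3 - <<'E'
from h import *
s=sense();print(s["eef_pos"],s["ee_rot"])
c=cam("wrist"); cv2.imwrite("pics/w5.png",c["image"]); survey(c,(607,190),105)
t=cam("top"); survey(t,(426,-141),100)
E
```

```text
[565.56761074 152.0711432  218.83689056] [ 6.96625087e-05  9.99999728e-01  6.02853229e-04 -4.18960417e-04]
block z69.6 [609.4 192.4] [ 80.2 160.3] 10.3
rim z [106.7 109.3 112. ] [616.3 154.8] r28.0 n 679
saw body y [129.1 180.7]
 dark [237. 178.] [20, 5, 45] [573.7 170.6  70. ] size [19.4  4.9]
block z69.4 [ 425.8 -141.5] [160.2  79.9] 88.8
rim z [106.1 109.3 112.6] [ 424.8 -178.7] r14.8 n 38
saw body y [-191.8 -164.1]
 dark [240. 241.] [6, 31, 137] [425.  -52.8  70. ] size [14.5 74.8]
 dark [260. 240.] [13, 13, 130] [ 427.7 -104.1   70. ] size [31.4 31.4]
 dark [291. 241.] [18, 14, 146] [ 424.7 -174.7   70. ] size [43.4 33.8]
```

View pics/w5.png

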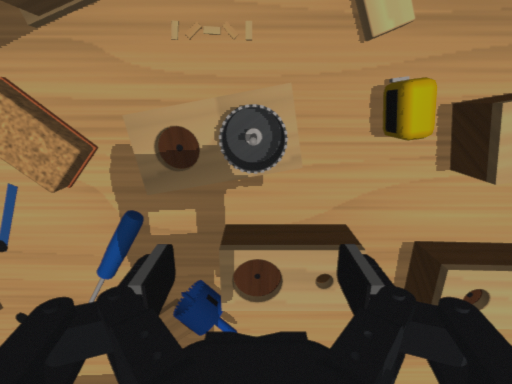

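Small is seated in its own block. The large saw is at (253,138) in the medium block, with the tape at (410,108) clear. Next I grasp the large saw with the tool's closing axis centred on it.

{"op": "move_arm", "data": {"moves": [{"turn": [0, 0, 0], "translation": [25.5, -1.4, 0], "hand": 1}, {"turn": [0, 0, 0], "translation": [25.2, -1.3, 0], "hand": 1}, {"turn": [0, 0, 0], "translation": [0, 0, 25], "hand": 1}, {"turn": [0, 0, 0], "translation": [0, 0, 25], "hand": 1}, {"turn": [0, 0, 0], "translation": [0, 0, 10], "hand": 1}, {"turn": [0, 0, 0], "translation": [0, 0, 0], "hand": 1}, {"turn": [0, 0, 0], "translation": [0, 0, 0], "hand": 1}]}}

```text
time_s: 14.08
eef_pos: [616.4, 152.7, 160.4]
ee_rot: [0.0, 1.0, -0.001, 0.0]
force: [0.3, 0.4, 0.3]
grip_width: 0.997
grip_force: 0.0
```

```bash
python3 - <<'E'
from h import *
s=sense();print(s["eef_pos"],s["ee_rot"])
c=cam("wrist"); survey(c,(607,190),105)
E
```

```text
[616.39015178 152.70431596 160.36654298] [ 1.31438147e-05  9.99999353e-01 -1.12369753e-03  1.77007488e-04]
block z69.6 [609.3 192.5] [ 80.9 160.8] 10.2
rim z [105.5 109.  111.8] [616.3 155. ] r28.4 n 1324
saw body y [129.1 180.4]
```

{"op": "move_arm", "data": {"moves": [{"turn": [0, 0, 0], "translation": [0, -2.2, 0], "hand": 1}, {"turn": [0, 0, 0], "translation": [0, 0, 21], "hand": 1}, {"turn": [0, 0, 0], "translation": [0, 0, 21], "hand": 1}, {"turn": [0, 0, 0], "translation": [0, 0, 19], "hand": 1}, {"turn": [0, 0, 0], "translation": [0, 0, 0], "hand": 1}, {"turn": [0, 0, 0], "translation": [0, 0, 0], "hand": 0.8}, {"turn": [0, 0, 0], "translation": [0, 0, 0], "hand": 0.45}, {"turn": [0, 0, 0], "translation": [0, 0, 0], "hand": 0.45}, {"turn": [0, 0, 0], "translation": [0, 0, 0], "hand": 0.45}, {"turn": [0, 0, 0], "translation": [0, 0, 0], "hand": 0.45}], "grip_force": 32}}

```text
time_s: 14.97
eef_pos: [617.3, 155.6, 100.9]
ee_rot: [-0.0, 1.0, -0.001, 0.002]
force: [-0.4, -0.1, 7.3]
grip_width: 0.646
grip_force: 34.5
```

{"op": "move_arm", "data": {"moves": [{"turn": [0, 0, 0], "translation": [0, 0, 0], "hand": 0.45}, {"turn": [0, 0, 0], "translation": [0, 0, 0], "hand": 0.45}]}}

```text
time_s: 15.13
eef_pos: [617.3, 155.6, 100.9]
ee_rot: [-0.0, 1.0, -0.001, 0.002]
force: [-1.4, 0.7, 6.9]
grip_width: 0.646
grip_force: 34.5
```

{"op": "move_arm", "data": {"moves": [{"turn": [0, 0, 0], "translation": [0, 0, -22], "hand": 0.45}, {"turn": [0, 0, 0], "translation": [0, 0, -25], "hand": 0.45}, {"turn": [0, 0, 0], "translation": [0, 0, -28], "hand": 0.45}, {"turn": [0, 0, 0], "translation": [-27, 13, 0], "hand": 0.45}, {"turn": [0, 0, 0], "translation": [-27, 13, 0], "hand": 0.45}, {"turn": [0, 0, 0], "translation": [-27, 13, 0], "hand": 0.45}, {"turn": [0, 0, 0], "translation": [-27, 13, 0], "hand": 0.45}, {"turn": [0, 0, 0], "translation": [-27, 13, 0], "hand": 0.45}, {"turn": [0, 0, 0], "translation": [-28, 15, 0], "hand": 0.45}, {"turn": [0, 0, 0], "translation": [0, 0, 0], "hand": 0.45}]}}

```text
time_s: 15.97
eef_pos: [449.1, 74.7, 173.7]
ee_rot: [0.0, 1.0, -0.001, -0.001]
force: [-0.7, -0.1, -1.5]
grip_width: 0.65
grip_force: 35.0
```

{"op": "move_arm", "data": {"moves": [{"turn": [0, 0, 0], "translation": [0, 0, 0], "hand": 0.45}, {"turn": [0, 0, 0], "translation": [0, 0, 0], "hand": 0.45}]}}

```text
time_s: 16.13
eef_pos: [454.0, 75.8, 174.4]
ee_rot: [0.0, 1.0, -0.001, 0.001]
force: [0.2, 0.3, -2.5]
grip_width: 0.646
grip_force: 35.0
```

```bash
python3 - <<'E'
from h import *
s=sense();print(s["eef_pos"],s["ee_rot"],s["grip_force"])
e=s["eef_pos"]
c=cam("wrist"); cv2.imwrite("pics/w6.png",c["image"]); survey(c,(453,113),95)
P=cloud(c);m=(P[...,2]>180)&(P[...,2]<190)&(np.hypot(P[...,0]-e[0],P[...,1]-e[1])<31)
cc,r=cv2.minEnclosingCircle(P[m][:,:2].astype(np.float32)); print("held rim",cc,r,m.sum())
E
```

```text
[453.97077793  75.79737717 174.35644989] [ 3.35812261e-05  9.99999077e-01 -8.22714226e-04  1.08078773e-03] 34.96290922164917
block z69.6 [453. 113.] [ 80.7 160.8] 0.0
 dark [216. 150.] [190, 10, 1726] [497.6 111.9  70. ] size [154.6   8.1]
held rim (454.8198547363281, 75.78731536865234) 30.671724319458008 2955
```

View pics/w6.png

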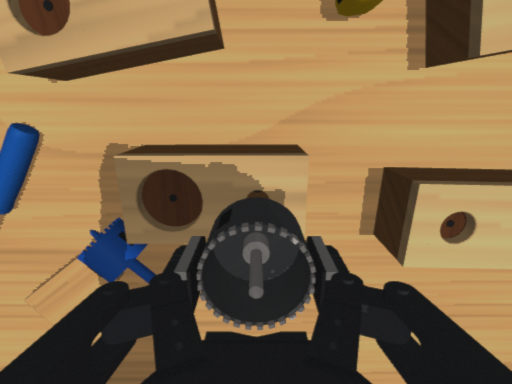

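The large saw is upright in the fingers with the large trial hole at (171,198) ahead. The TCP is within 1 mm of the well, so I'll insert.

{"op": "move_arm", "data": {"moves": [{"turn": [0, 0, 0], "translation": [0, 0.6, 0], "hand": 0.45}, {"turn": [0, 0, 0], "translation": [0, 0, 10], "hand": 0.45}, {"turn": [0, 0, 0], "translation": [0, 0, 10], "hand": 0.45}, {"turn": [0, 0, 0], "translation": [0, 0, 10], "hand": 0.45}, {"turn": [0, 0, 0], "translation": [0, 0, 0], "hand": 0.45}, {"turn": [0, 0, 0], "translation": [0, 0, 0], "hand": 0.45}]}}

```text
time_s: 16.68
eef_pos: [453.4, 75.4, 143.3]
ee_rot: [-0.0, 1.0, -0.001, -0.0]
force: [-0.9, 0.2, -2.3]
grip_width: 0.644
grip_force: 35.0
```

{"op": "move_arm", "data": {"moves": [{"turn": [0, 0, 0], "translation": [0, 0, 12], "hand": 0.45}, {"turn": [0, 0, 0], "translation": [0, 0, 12], "hand": 0.45}, {"turn": [0, 0, 0], "translation": [0, 0, 11], "hand": 0.45}, {"turn": [0, 0, 0], "translation": [0, 0, 6], "hand": 0.45}, {"turn": [0, 0, 0], "translation": [0, 0, 1], "hand": 0.45}, {"turn": [0, 0, 0], "translation": [0, 0, 0], "hand": 0.45}, {"turn": [0, 0, 0], "translation": [0, 0, 0], "hand": 0.45}]}}

```text
time_s: 17.27
eef_pos: [453.7, 75.2, 102.2]
ee_rot: [0.0, 1.0, -0.001, 0.001]
force: [0.2, 0.4, -1.8]
grip_width: 0.643
grip_force: 35.0
```

{"op": "move_arm", "data": {"moves": [{"turn": [0, 0, 0], "translation": [0, 0, 1.5], "hand": 0.45}, {"turn": [0, 0, 0], "translation": [0, 0, 0], "hand": 0.45}, {"turn": [0, 0, 0], "translation": [0, 0, 0], "hand": 0.7}, {"turn": [0, 0, 0], "translation": [0, 0, 0], "hand": 1}, {"turn": [0, 0, 0], "translation": [0, 0, 0], "hand": 1}, {"turn": [0, 0, 0], "translation": [0, 0, 0], "hand": 1}, {"turn": [0, 0, 0], "translation": [0, 0, -20], "hand": 1}, {"turn": [0, 0, 0], "translation": [0, 0, -30], "hand": 1}, {"turn": [0, 0, 0], "translation": [0, 0, -35], "hand": 1}, {"turn": [0, 0, 0], "translation": [0, 0, -35], "hand": 1}]}}

```text
time_s: 18.1
eef_pos: [452.7, 75.2, 221.3]
ee_rot: [-0.0, 1.0, -0.001, -0.0]
force: [-0.0, -0.5, -0.2]
grip_width: 0.999
grip_force: 0.0
```

{"op": "move_arm", "data": {"moves": [{"turn": [0, 0, 0], "translation": [13.7, 30.5, 0], "hand": 1}, {"turn": [0, 0, 0], "translation": [13.7, 30.5, 0], "hand": 1}, {"turn": [0, 0, 0], "translation": [13.7, 30.5, 0], "hand": 1}, {"turn": [0, 0, 0], "translation": [13.7, 30.5, 0], "hand": 1}, {"turn": [0, 0, 0], "translation": [13.7, 30.5, 0], "hand": 1}, {"turn": [0, 0, 0], "translation": [13.7, 30.5, 0], "hand": 1}, {"turn": [0, 0, 0], "translation": [13.7, 30.5, 0], "hand": 1}, {"turn": [0, 0, 0], "translation": [13.7, 30.5, 0], "hand": 1}, {"turn": [0, 0, 0], "translation": [13.7, 30.5, 0], "hand": 1}, {"turn": [0, 0, 0], "translation": [0, 0, 0], "hand": 1}]}}

```text
time_s: 18.93
eef_pos: [577.0, -204.4, 218.9]
ee_rot: [0.001, 1.0, -0.003, -0.0]
force: [-0.8, -0.0, -0.6]
grip_width: 1.0
grip_force: 0.0
```

{"op": "move_arm", "data": {"moves": [{"turn": [0, 0, 0], "translation": [25, 0, 0], "hand": 1}, {"turn": [0, 0, 0], "translation": [24, 0, 0], "hand": 1}, {"turn": [0, 0, 0], "translation": [0, 0, 30], "hand": 1}, {"turn": [0, 0, 0], "translation": [0, 0, 30], "hand": 1}, {"turn": [0, 0, 0], "translation": [0, 0, 0], "hand": 1}, {"turn": [0, 0, 0], "translation": [0, 0, 0], "hand": 1}, {"turn": [0, 0, 0], "translation": [0, 0, 0], "hand": 1}]}}

```text
time_s: 19.52
eef_pos: [625.6, -199.8, 162.0]
ee_rot: [0.001, 1.0, -0.001, 0.001]
force: [-0.2, -0.8, 1.6]
grip_width: 1.001
grip_force: 0.0
```

```bash
python3 - <<'E'
from h import *
s=sense();print(s["eef_pos"],s["ee_rot"])
c=cam("wrist"); survey(c,(619,-162),105)
t=cam("top"); survey(t,(452,113),95)
t=cam("side"); survey(t,(452,113),95)
E
```

```text
[ 625.6032081  -199.77822325  161.99384454] [ 5.37861009e-04  9.99999052e-01 -7.11092153e-04  1.04965049e-03]
block z69.6 [ 619.8 -161.5] [ 80.7 160.5] 9.7
rim z [105.5 109.  111.9] [ 626.8 -199. ] r21.9 n 1002
saw body y [-218.  -179.7]
 dark [130. 141.] [53, 24, 663] [ 679.5 -105.7   70. ] size [40.8 18.5]
block z69.8 [451.5 113.1] [ 78.9 159.8] 0.4
rim z [106.3 109.8 113.3] [451.5  75.3] r28.2 n 93
saw body y [ 47.3 101.6]
 dark [154. 229.] [24, 24, 448] [450.7 150.6  70. ] size [57.9 57.9]
block z69.6 [450.3 112. ] [162.5  80. ] 90.0
rim z [104.9 108.  111.7] [449.5  74.3] r28.6 n 173
saw body y [ 47.4 102.5]
 dark [313. 242.] [30, 34, 732] [450.   58.9  70. ] size [48.7 55.2]
 dark [309. 281.] [29, 23, 507] [450.8 150.7  70. ] size [47.1 37.3]
```

Large is seated. Next, grasp medium in the spare.

{"op": "move_arm", "data": {"moves": [{"turn": [0, 0, 0], "translation": [1.2, -0.8, 0], "hand": 1}, {"turn": [0, 0, 0], "translation": [0, 0, 21], "hand": 1}, {"turn": [0, 0, 0], "translation": [0, 0, 21], "hand": 1}, {"turn": [0, 0, 0], "translation": [0, 0, 21], "hand": 1}, {"turn": [0, 0, 0], "translation": [0, 0, 0], "hand": 1}, {"turn": [0, 0, 0], "translation": [0, 0, 0], "hand": 0.8}, {"turn": [0, 0, 0], "translation": [0, 0, 0], "hand": 0.5}, {"turn": [0, 0, 0], "translation": [0, 0, 0], "hand": 0.3}, {"turn": [0, 0, 0], "translation": [0, 0, 0], "hand": 0.3}, {"turn": [0, 0, 0], "translation": [0, 0, 0], "hand": 0.3}], "grip_force": 28}}

```text
time_s: 20.5
eef_pos: [627.0, -199.1, 98.8]
ee_rot: [0.001, 1.0, -0.001, 0.001]
force: [-0.8, 0.1, 7.2]
grip_width: 0.493
grip_force: 28.2
```

{"op": "move_arm", "data": {"moves": [{"turn": [0, 0, 0], "translation": [0, 0, 0], "hand": 0.3}, {"turn": [0, 0, 0], "translation": [0, 0, 0], "hand": 0.3}]}}

```text
time_s: 20.67
eef_pos: [627.0, -199.1, 98.8]
ee_rot: [0.001, 1.0, -0.001, 0.001]
force: [-0.4, 0.6, 6.2]
grip_width: 0.492
grip_force: 28.2
```

{"op": "move_arm", "data": {"moves": [{"turn": [0, 0, 0], "translation": [0, 0, -22], "hand": 0.3}, {"turn": [0, 0, 0], "translation": [0, 0, -25], "hand": 0.3}, {"turn": [0, 0, 0], "translation": [0, 0, -28], "hand": 0.3}, {"turn": [0, 0, 0], "translation": [0, 0, -20], "hand": 0.3}, {"turn": [0, 0, 0], "translation": [-1, -30, 0], "hand": 0.3}, {"turn": [0, 0, 0], "translation": [-1, -30, 0], "hand": 0.3}, {"turn": [0, 0, 0], "translation": [-1, -30, 0], "hand": 0.3}, {"turn": [0, 0, 0], "translation": [-1, -30, 0], "hand": 0.3}, {"turn": [0, 0, 0], "translation": [-1, -30, 0], "hand": 0.3}, {"turn": [0, 0, 0], "translation": [-1, -30, 0], "hand": 0.3}]}}

```text
time_s: 21.5
eef_pos: [620.2, -17.3, 192.3]
ee_rot: [-0.0, 1.0, -0.001, 0.0]
force: [1.9, 0.2, -1.2]
grip_width: 0.495
grip_force: 29.1
```

{"op": "move_arm", "data": {"moves": [{"turn": [0, 0, 0], "translation": [-1, -30, 0], "hand": 0.3}, {"turn": [0, 0, 0], "translation": [-1, -30, 0], "hand": 0.3}, {"turn": [0, 0, 0], "translation": [-1, -30, 0], "hand": 0.3}, {"turn": [0, 0, 0], "translation": [-1, -30, 0], "hand": 0.3}, {"turn": [0, 0, 0], "translation": [-1, -30, 0], "hand": 0.3}, {"turn": [0, 0, 0], "translation": [0, -24, 0], "hand": 0.3}, {"turn": [0, 0, 0], "translation": [0, 0, 0], "hand": 0.3}, {"turn": [0, 0, 0], "translation": [0, 0, 0], "hand": 0.3}, {"turn": [0, 0, 0], "translation": [0, 0, 0], "hand": 0.3}]}}

```text
time_s: 22.25
eef_pos: [615.8, 154.7, 192.0]
ee_rot: [0.0, 1.0, -0.001, -0.0]
force: [-0.3, -1.0, -2.0]
grip_width: 0.493
grip_force: 29.2
```

```bash
python3 - <<'E'
from h import *
s=sense();print(s["eef_pos"],s["ee_rot"],s["grip_force"])
c=cam("wrist"); cv2.imwrite("pics/w7.png",c["image"]); survey(c,(609,192),95)
E
```

```text
[615.81159397 154.71409606 191.99972267] [ 1.52256410e-04  9.99999663e-01 -8.03142194e-04 -7.61433589e-05] 29.164136946201324
block z69.6 [609.5 192.5] [ 80.5 160.7] 10.5
 dark [204. 157.] [189, 53, 2006] [646.5 205.2  70. ] size [165.6  46.4]
 dark [130. 185.] [21, 9, 93] [624.5 266.6  70. ] size [18.4  7.9]
 dark [256. 193.] [23, 22, 412] [616.2 154.7  70. ] size [20.2 19.3]
```

View pics/w7.png

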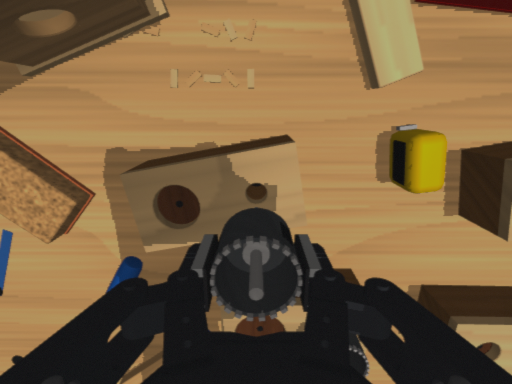

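The well at (256,193) measures (616.2, 154.7) and the TCP is within 0.5 mm of it, so I insert. The tape is unmoved at (420,160).

{"op": "move_arm", "data": {"moves": [{"turn": [0, 0, 0], "translation": [0.5, 0, 15], "hand": 0.3}, {"turn": [0, 0, 0], "translation": [0, 0, 12], "hand": 0.3}, {"turn": [0, 0, 0], "translation": [0, 0, 10], "hand": 0.3}, {"turn": [0, 0, 0], "translation": [0, 0, 10], "hand": 0.3}, {"turn": [0, 0, 0], "translation": [0, 0, 0], "hand": 0.3}, {"turn": [0, 0, 0], "translation": [0, 0, 0], "hand": 0.3}]}}

```text
time_s: 22.8
eef_pos: [616.3, 154.9, 144.8]
ee_rot: [0.0, 1.0, -0.001, -0.0]
force: [-0.3, -0.7, -0.7]
grip_width: 0.493
grip_force: 29.2
```

{"op": "move_arm", "data": {"moves": [{"turn": [0, 0, 0], "translation": [0, 0, 12], "hand": 0.3}, {"turn": [0, 0, 0], "translation": [0, 0, 12], "hand": 0.3}, {"turn": [0, 0, 0], "translation": [0, 0, 12], "hand": 0.3}, {"turn": [0, 0, 0], "translation": [0, 0, 7], "hand": 0.3}, {"turn": [0, 0, 0], "translation": [0, 0, 0], "hand": 0.3}, {"turn": [0, 0, 0], "translation": [0, 0, 0], "hand": 0.3}]}}

```text
time_s: 23.3
eef_pos: [616.2, 155.3, 101.6]
ee_rot: [0.0, 1.0, -0.001, -0.0]
force: [-0.5, -0.1, -0.0]
grip_width: 0.493
grip_force: 29.3
```

{"op": "move_arm", "data": {"moves": [{"turn": [0, 0, 0], "translation": [0, 0.4, 1.5], "hand": 0.3}, {"turn": [0, 0, 0], "translation": [0, 0, 0.8], "hand": 0.3}, {"turn": [0, 0, 0], "translation": [0, 0, 0], "hand": 0.3}, {"turn": [0, 0, 0], "translation": [0, 0, 0], "hand": 0.6}, {"turn": [0, 0, 0], "translation": [0, 0, 0], "hand": 0.8}, {"turn": [0, 0, 0], "translation": [0, 0, 0], "hand": 1}, {"turn": [0, 0, 0], "translation": [0, 0, 0], "hand": 1}, {"turn": [0, 0, 0], "translation": [0, 0, 0], "hand": 1}, {"turn": [0, 0, 0], "translation": [0, 0, -20], "hand": 1}, {"turn": [0, 0, 0], "translation": [0, 0, -30], "hand": 1}]}}

```text
time_s: 24.13
eef_pos: [615.0, 154.7, 147.6]
ee_rot: [0.0, 1.0, -0.001, -0.003]
force: [0.4, 0.1, 0.0]
grip_width: 1.0
grip_force: 0.0
```

{"op": "move_arm", "data": {"moves": [{"turn": [0, 0, 0], "translation": [0, 0, -35], "hand": 1}, {"turn": [0, 0, 0], "translation": [0, 0, -35], "hand": 1}, {"turn": [0, 0, 0], "translation": [-20, 0, 0], "hand": 1}, {"turn": [0, 0, 0], "translation": [-30, 0, 0], "hand": 1}, {"turn": [0, 0, 0], "translation": [-20, 0, 0], "hand": 1}, {"turn": [0, 0, 0], "translation": [0, 0, 0], "hand": 1}, {"turn": [0, 0, 0], "translation": [0, 0, 0], "hand": 1}, {"turn": [0, 0, 0], "translation": [0, 0, 0], "hand": 1}]}}

```text
time_s: 24.8
eef_pos: [546.9, 154.9, 219.9]
ee_rot: [-0.0, 1.0, -0.001, 0.0]
force: [-0.2, 0.1, 0.4]
grip_width: 0.998
grip_force: 0.0
```

```bash
python3 - <<'E'
from h import *
s=sense();print(s["eef_pos"],s["dq"].round(3))
c=cam("wrist"); survey(c,(609,192),95)
d=cam("side"); cv2.imwrite("pics/end.png",cv2.resize(d["image"],(800,600),interpolation=cv2.INTER_CUBIC))
survey(d,(609,192),95); survey(d,(452,113),95); survey(d,(426,-141),95)
E
```

```text
[546.94563067 154.89716297 219.92207945] [-0.004  0.015 -0.009  0.     0.    -0.   ]
block z69.6 [609.4 192.5] [ 80.4 160.7] 10.4
rim z [107.1 109.1 112. ] [616.2 155.4] r21.5 n 464
saw body y [136.  174.7]
 dark [253. 116.] [58, 55, 2086] [615.2 158.1  70. ] size [56.6 53.7]
 dark [178. 141.] [80, 72, 2784] [591.5 225.9  70. ] size [78.1 70.3]
 dark [213. 178.] [87, 4, 209] [555.6 197.1  70. ] size [84.9  3.9]
block z69.6 [606.7 191.2] [ 80.  162.1] 10.3
rim z [105.2 108.3 111.8] [614.2 154.9] r22.8 n 133
saw body y [133.3 175.8]
 dark [223. 265.] [22, 31, 510] [617.2 141.1  70. ] size [35.7 50.3]
 dark [223. 307.] [24, 18, 334] [599.6 231.1  70. ] size [39.  29.2]
block z69.6 [450.2 111.1] [163.7  80.2] 90.0
rim z [104.8 108.1 111.8] [449.1  75. ] r28.7 n 153
saw body y [ 46.7 102.6]
 dark [313. 242.] [29, 34, 721] [449.   58.7  70. ] size [47.1 55.2]
 dark [309. 281.] [29, 23, 495] [450.7 152.9  70. ] size [47.1 37.3]
block z69.8 [ 424.1 -136.8] [155.2  80.2] 88.5
 dark [328. 187.] [12, 6, 55] [ 426.3 -100.5   70. ] size [19.5  9.7]
```

View pics/end.png

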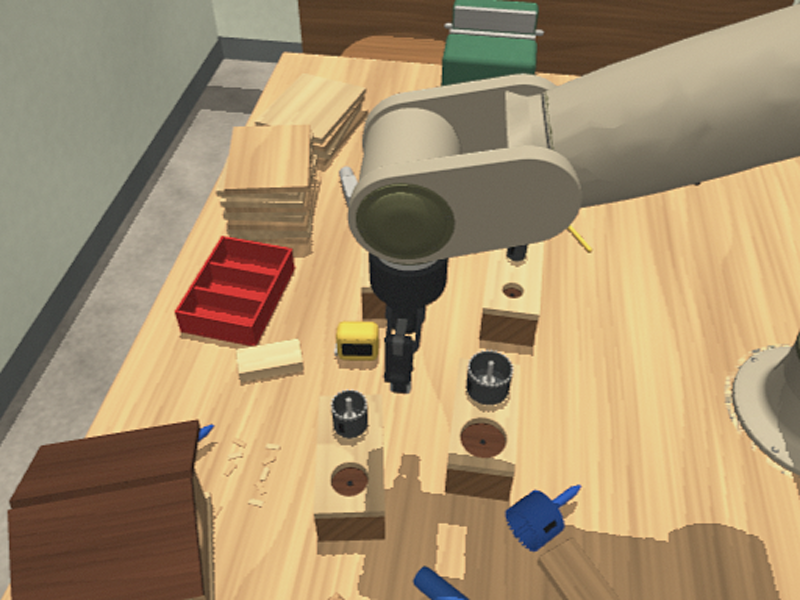

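Each saw stands in its own block: medium at (350,415), large at (490,377), small at (515,250). Their cups rest flat, with rims at 112 mm, and the tape is in place. The gripper is clear and open.

```bash
python3 -c "
from rig import finish_job; print(finish_job())"
```

```text
the job is handed in; nothing more can be done
None
```

I put all three hole saws back in their own blocks, teeth up and cups flat, using the spare block to park the medium saw, and handed the job in at about 25 s. The tape measure hadn't moved, and the arm never went near the glue bottle, though the arm hid it in the last picture. One blue look-alike cup was standing at the start and lying on its side by 7.5 s, though the gripper had not been near it.

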